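Fit two more cards in the tester's card frame and lock them

ROBOT

A 6-joint arm with a two-finger parallel gripper is mounted at the origin on a cart in front of the work surface, level with it; the furniture and walls round the work are solid. World frame = base frame: x ahead of the robot, y to its left, z up, the work surface at z = 0. Lengths are in mm, angles in rad, forces in N, time in s.
With the tool pointing down it reaches from about 400 to 925 mm from the base axis. Payload 12.5 kg.
Tool frame: the origin (TCP) lies between the finger pads; the fingertips stand env.tip_extent ahead of it and the grasp point (between the pads) lies 11 mm behind it (env.tip_extent is the distance from the TCP to the fingertips, in mm); z points along the fingers, y is the line along which they close (so a half turn about z gives the same grasp; the last joint's range is limited). The gripper opens to 95 mm and grips with 3 to 60 N. Pads are 20 mm wide; open, the fingers measure 119 mm over their backs; the gripper's body (75 mm by 180 mm) begins 59 mm behind the grasp point.
Start: joints at [1.077, 0.491, 1.559, -0, 1.092, -0.106], TCP at [236.33, 578.614, 222.661] pointing down, gripper open.
Joint ranges: [-3.1, 3.1], [-0.84, 2.19], [0.05, 2.79], [-1.13, 4.28], [0.06, 2.93], [-2.69, 2.69]. Speed limits (rad/s): [2.22, 2.22, 2.79, 3.14, 3.14, 3.14].

INTERFACE

Orientations are given as [roll, pitch, yaw] about the fixed x, y, z axes, in that order (R = Rz(yaw) Ry(pitch) Rx(roll)).
In Python, from cell import env gives the robot as it stands.
- The arm moves only by the tool carry_out, never from a script. Its argument "motion" is a list of rows, each a list of 5 numbers: the shift along the tool's x, y, z in mm, then the turn about the tool's z in degrees, then the closure, from 0 (fully open) to 1 (shut). A call has 1 to 12 rows; each row shifts and turns the commanded pose from where the row before left it, along the tool's axes as they then stand; what a row does not reach is not made up. A row lasts 1/10 s, in which the tool goes at most 50 mm and 8.59 degrees, less where a joint would pass 70% of its speed; a pose out of reach is approached as far as the arm can. A call with a gripper value outside its range is refused whole. The fingers move at their own pace and stop on an object; the grip force is fixed at half the most. Time passes only in rows, so rows that do not move let the fingers close. It gives the time, the measured TCP pose, the force, the opening and the grip force at its end, in the units of the state.
- env.state(): the state, without advancing time (a new reading comes with each control period).
- env.read_camera(name): name is "scene" or "top" or "wrist"; returns a dict with "color" (384x512x3 uint8, red, green, blue), "K" (3x3 intrinsics, pixels), "R" (3x3) and "t" (3): a world point X has camera coordinates R X + t; the wrist camera has in their place "hand_eye" (4x4, takes a point from camera to tool coordinates, whose origin is the TCP and whose axes are the flange's). Camera axes: x right, y down, z forward; pixel columns grow to the right and rows downward; lengths in mm; the calibration is good to about 2 mm. A picture is of the moment at which its call begins: read the wrist's pose just before it. There is no depth.
- env.job_done(): hands the job in; it is judged then, once.
The state is a dict: "t": time; "joints": joint angles; "qvel": joint speeds; "tau": joint torques, N m; "eef_pos": TCP position; "tcp_rot": TCP orientation; "ft_force": force on the tool from outside, world axes, zero at the start; "moment": the same for the moment, N m; "opening": opening from 0.0 (shut) to 1.0 (fully open); "grip_force": force on a finger pad.
Only numpy, scipy, OpenCV 4.12 (cv2) and the standard library are available. Lean on these libraries where they do the work, as an engineer would, in place of code of your own. Each camera call takes 0.05 s, during which the arm holds its last target. There are 200 camera calls.

TASK

The next rotor test needs three measuring cards in the tester's card frame, and only one is fitted. Take two of the three spare cards from the wooden stand, lower each gently (do not let it fall) into an empty slot of the frame until it is fully home, and leave the third spare where it stands. Then push the yellow locking slide fully across so that its teeth cover the cards, without disturbing the things lying around.

Things in the scene. Friction and masses are not known exactly. Their poses are not given: they have to be found in the camera images.
- card_frame: card frame: fixed open metal rack, 112 (x) by 176 (y) mm, origin at the centre of its underside, z up. Four upright slots across it at own y = -63, -21, 21, 63 mm; a card's width lies along the frame's x. Grey guides leave 12 mm for its thickness and 90 mm for its width; flared mouths 66 to 76 mm up. Guides and ends are at most 80 mm high, the far (+x) rail with slide 99, the knob 123.
- seat_0 (a point): seat of the slot at the frame's y = -63 mm (empty at the start): where the centre of a card's underside is when the card is fully home, 12 mm above the frame's underside
- seat_2 (a point): seat of the slot at the frame's y = 21 mm (empty at the start): where the centre of a card's underside is when the card is fully home, 12 mm above the frame's underside
- seat_3 (a point): seat of the slot at the frame's y = 63 mm (empty at the start): where the centre of a card's underside is when the card is fully home, 12 mm above the frame's underside
- locking_slide (a joint): yellow toothed slide on top of the frame's far (+x) rail, in m: 0 open (teeth between the slots), 0.021 fully across (a tooth 2.5 mm above the far shoulder of each card; it passes only cards that are fully home). It grows as the slide moves towards the frame's -y, stays where it is left and takes about 2 N.
- slide_knob (a point): centre of the slide's upright black knob, 16 mm in diameter, 20 mm high, 111 mm above the frame's underside; at x = 51 mm, y = 106 mm in the frame when open (beyond its +y end), moves with the slide. The flat yellow strip lies 12 mm below this point.
- fitted_card: plug-in card: upright slab, aluminium edges round a green board, 84 mm wide (own x), 10 thick (own y), 80 high, with an orange pull tab on top in the middle (30 mm along x, 10 thick, from 80 to 112 mm above the underside); origin at the centre of its underside, z up; both faces alike. Already fitted, in the slot at the frame's y = -21 mm; it stays.
- spare_card_a: plug-in card: upright slab, aluminium edges round a green board, 84 mm wide (own x), 10 thick (own y), 80 high, with an orange pull tab on top in the middle (30 mm along x, 10 thick, from 80 to 112 mm above the underside); origin at the centre of its underside, z up; both faces alike. One of the three spares in the wooden stand.
- spare_card_b: plug-in card: upright slab, aluminium edges round a green board, 84 mm wide (own x), 10 thick (own y), 80 high, with an orange pull tab on top in the middle (30 mm along x, 10 thick, from 80 to 112 mm above the underside); origin at the centre of its underside, z up; both faces alike. One of the three spares in the wooden stand.
- spare_card_c: plug-in card: upright slab, aluminium edges round a green board, 84 mm wide (own x), 10 thick (own y), 80 high, with an orange pull tab on top in the middle (30 mm along x, 10 thick, from 80 to 112 mm above the underside); origin at the centre of its underside, z up; both faces alike. One of the three spares in the wooden stand.
- card_stand: wooden stand, fixed, 106 mm (x) by 166 mm (y) by 35 mm high, with three slots, 14 mm wide and 25 mm deep, at own y = -50, 0 and +50 mm; origin at the centre of its underside. The spare cards stand in them, undersides 10 mm above the stand's underside, width along the stand's x.
- master_rotor: bystander: turned metal rotor with a blue ring, 54 mm in diameter and high; origin at its underside
- ring_gauge: bystander: flat steel ring, 55 mm in diameter, 16 mm high; origin at its underside
- screwdriver_0: bystander: red screwdriver, 190 mm long, lying; origin at its underside
- rotor_5: bystander: turned metal rotor, 54 mm in diameter and high; origin at its underside

How it is judged (in metres and radians):
On the way, in this order (a step that is already met when the one before it is completed fails the run):
1. one spare card is fully home in an empty slot of the frame (((z of spare_card_a in the frame of card_frame below 0.0142 m and x of spare_card_a in the frame of card_frame between -0.006 and 0.006 m and angle between spare_card_a's own z axis and vertical below 0.06 rad and angle between the x axis of spare_card_a and the x axis of card_frame, either way round below 0.06 rad and (y of spare_card_a in the frame of card_frame between -0.066 and -0.06 m or y of spare_card_a in the frame of card_frame between 0.018 and 0.024 m or y of spare_card_a in the frame of card_frame between 0.06 and 0.066 m)) or (z of spare_card_b in the frame of card_frame below 0.0142 m and x of spare_card_b in the frame of card_frame between -0.006 and 0.006 m and angle between spare_card_b's own z axis and vertical below 0.06 rad and angle between the x axis of spare_card_b and the x axis of card_frame, either way round below 0.06 rad and (y of spare_card_b in the frame of card_frame between -0.066 and -0.06 m or y of spare_card_b in the frame of card_frame between 0.018 and 0.024 m or y of spare_card_b in the frame of card_frame between 0.06 and 0.066 m)) or (z of spare_card_c in the frame of card_frame below 0.0142 m and x of spare_card_c in the frame of card_frame between -0.006 and 0.006 m and angle between spare_card_c's own z axis and vertical below 0.06 rad and angle between the x axis of spare_card_c and the x axis of card_frame, either way round below 0.06 rad and (y of spare_card_c in the frame of card_frame between -0.066 and -0.06 m or y of spare_card_c in the frame of card_frame between 0.018 and 0.024 m or y of spare_card_c in the frame of card_frame between 0.06 and 0.066 m)))), for 0.2 s.
2. a second spare card is fully home in another slot (((z of each of spare_card_a, spare_card_b in the frame of card_frame below 0.0142 m and x of spare_card_a in the frame of card_frame between -0.006 and 0.006 m and angle between each of spare_card_a, spare_card_b's own z axis and vertical below 0.06 rad and angle between the x axis of each of spare_card_a, spare_card_b and the x axis of card_frame, either way round below 0.06 rad and (y of spare_card_a in the frame of card_frame between -0.066 and -0.06 m or y of spare_card_a in the frame of card_frame between 0.018 and 0.024 m or y of spare_card_a in the frame of card_frame between 0.06 and 0.066 m) and x of spare_card_b in the frame of card_frame between -0.006 and 0.006 m and (y of spare_card_b in the frame of card_frame between -0.066 and -0.06 m or y of spare_card_b in the frame of card_frame between 0.018 and 0.024 m or y of spare_card_b in the frame of card_frame between 0.06 and 0.066 m)) or (z of each of spare_card_a, spare_card_c in the frame of card_frame below 0.0142 m and x of spare_card_a in the frame of card_frame between -0.006 and 0.006 m and angle between each of spare_card_a, spare_card_c's own z axis and vertical below 0.06 rad and angle between the x axis of each of spare_card_a, spare_card_c and the x axis of card_frame, either way round below 0.06 rad and (y of spare_card_a in the frame of card_frame between -0.066 and -0.06 m or y of spare_card_a in the frame of card_frame between 0.018 and 0.024 m or y of spare_card_a in the frame of card_frame between 0.06 and 0.066 m) and x of spare_card_c in the frame of card_frame between -0.006 and 0.006 m and (y of spare_card_c in the frame of card_frame between -0.066 and -0.06 m or y of spare_card_c in the frame of card_frame between 0.018 and 0.024 m or y of spare_card_c in the frame of card_frame between 0.06 and 0.066 m)) or (z of each of spare_card_b, spare_card_c in the frame of card_frame below 0.0142 m and x of spare_card_b in the frame of card_frame between -0.006 and 0.006 m and angle between each of spare_card_b, spare_card_c's own z axis and vertical below 0.06 rad and angle between the x axis of each of spare_card_b, spare_card_c and the x axis of card_frame, either way round below 0.06 rad and (y of spare_card_b in the frame of card_frame between -0.066 and -0.06 m or y of spare_card_b in the frame of card_frame between 0.018 and 0.024 m or y of spare_card_b in the frame of card_frame between 0.06 and 0.066 m) and x of spare_card_c in the frame of card_frame between -0.006 and 0.006 m and (y of spare_card_c in the frame of card_frame between -0.066 and -0.06 m or y of spare_card_c in the frame of card_frame between 0.018 and 0.024 m or y of spare_card_c in the frame of card_frame between 0.06 and 0.066 m)))), for 0.2 s.
3. the locking slide is fully across (value of joint locking_slide above 0.0175 m), for 0.2 s.
At the end, for the whole second after the job is handed in: The fitted card and two spares are fully home in separate slots (within 2.2 mm of the seat in height, 3 mm in y, 6 mm in x, 0.06 rad); the third spare stands in the stand within 12 mm of its start; the slide is past 17.5 of 21 mm; the cards are at rest (z of fitted_card in the frame of card_frame below 0.0142 m and x of fitted_card in the frame of card_frame between -0.006 and 0.006 m and angle between fitted_card's own z axis and vertical below 0.06 rad and angle between the x axis of fitted_card and the x axis of card_frame, either way round below 0.06 rad and y of fitted_card in the frame of card_frame between -0.024 and -0.018 m and ((z of each of spare_card_a, spare_card_b in the frame of card_frame below 0.0142 m and x of spare_card_a in the frame of card_frame between -0.006 and 0.006 m and angle between each of spare_card_a, spare_card_b's own z axis and vertical below 0.06 rad and angle between the x axis of each of spare_card_a, spare_card_b and the x axis of card_frame, either way round below 0.06 rad and (y of spare_card_a in the frame of card_frame between -0.066 and -0.06 m or y of spare_card_a in the frame of card_frame between 0.018 and 0.024 m or y of spare_card_a in the frame of card_frame between 0.06 and 0.066 m) and x of spare_card_b in the frame of card_frame between -0.006 and 0.006 m and (y of spare_card_b in the frame of card_frame between -0.066 and -0.06 m or y of spare_card_b in the frame of card_frame between 0.018 and 0.024 m or y of spare_card_b in the frame of card_frame between 0.06 and 0.066 m) and distance of spare_card_c from where it was at the start of the episode below 0.012 m and angle between spare_card_c's own z axis and vertical below 0.25 rad) or (z of each of spare_card_a, spare_card_c in the frame of card_frame below 0.0142 m and x of spare_card_a in the frame of card_frame between -0.006 and 0.006 m and angle between each of spare_card_a, spare_card_c's own z axis and vertical below 0.06 rad and angle between the x axis of each of spare_card_a, spare_card_c and the x axis of card_frame, either way round below 0.06 rad and (y of spare_card_a in the frame of card_frame between -0.066 and -0.06 m or y of spare_card_a in the frame of card_frame between 0.018 and 0.024 m or y of spare_card_a in the frame of card_frame between 0.06 and 0.066 m) and x of spare_card_c in the frame of card_frame between -0.006 and 0.006 m and (y of spare_card_c in the frame of card_frame between -0.066 and -0.06 m or y of spare_card_c in the frame of card_frame between 0.018 and 0.024 m or y of spare_card_c in the frame of card_frame between 0.06 and 0.066 m) and distance of spare_card_b from where it was at the start of the episode below 0.012 m and angle between spare_card_b's own z axis and vertical below 0.25 rad) or (z of each of spare_card_b, spare_card_c in the frame of card_frame below 0.0142 m and x of spare_card_b in the frame of card_frame between -0.006 and 0.006 m and angle between each of spare_card_b, spare_card_c's own z axis and vertical below 0.06 rad and angle between the x axis of each of spare_card_b, spare_card_c and the x axis of card_frame, either way round below 0.06 rad and (y of spare_card_b in the frame of card_frame between -0.066 and -0.06 m or y of spare_card_b in the frame of card_frame between 0.018 and 0.024 m or y of spare_card_b in the frame of card_frame between 0.06 and 0.066 m) and x of spare_card_c in the frame of card_frame between -0.006 and 0.006 m and (y of spare_card_c in the frame of card_frame between -0.066 and -0.06 m or y of spare_card_c in the frame of card_frame between 0.018 and 0.024 m or y of spare_card_c in the frame of card_frame between 0.06 and 0.066 m) and distance of spare_card_a from where it was at the start of the episode below 0.012 m and angle between spare_card_a's own z axis and vertical below 0.25 rad)) and value of joint locking_slide above 0.0175 m and linear speed of each of spare_card_a, spare_card_b, spare_card_c below 0.02 m/s); the robot touches nothing.
It fails at once if a card falls into the frame (moves faster than 0.5 m/s between the guides) ((horizontal distance between spare_card_a and card_frame below 0.08 m and z of spare_card_a in the frame of card_frame below 0.06 m and linear speed of spare_card_a above 0.5 m/s) or (horizontal distance between spare_card_b and card_frame below 0.08 m and z of spare_card_b in the frame of card_frame below 0.06 m and linear speed of spare_card_b above 0.5 m/s) or (horizontal distance between spare_card_c and card_frame below 0.08 m and z of spare_card_c in the frame of card_frame below 0.06 m and linear speed of spare_card_c above 0.5 m/s)).
It fails at once if a bystander is moved by more than 30 mm (distance of any of master_rotor, ring_gauge, screwdriver_0, rotor_5 from where it was at the start of the episode above 0.03 m).
It also fails if it takes over 64 s, if anything falls off the work surface, if the arm or the gripper's body presses on something with over 40 N, if the wrist force passes 120 N, or if a joint passes its speed limit or range.

## Working session

There is one attempt and no reset: what is moved stays moved. The work goes in short steps, Python scripts to look and compute and a tool call to move; the robot and the scene stay as the last step left them, time stands still between calls to the robot, and variables do not carry over. Pictures are saved under pics/ and viewed, at most 10 in all, crops included, and the job is handed in when it is done.

Besides the shell and the picture viewer there is one more tool, called after "Emit:" as name(argument=value, ...) on one line, values as JSON. carry_out: Moves the arm, as the interface text tells. Its arguments: {"type":"object","properties":{"motion":{"type":"array"}},"required":["motion"]}

```bash
mkdir -p pics; ls
python3 - <<'E'
from cell import env
import cv2,numpy as np
print(env.state(), env.tip_extent)
for n in ["top","scene"]:
    c=env.read_camera(n); print(n,c["K"].tolist(),c["R"].tolist(),c["t"].tolist())
    cv2.imwrite(f"pics/{n}0.png",cv2.resize(c["color"][:,:,::-1],(800,600),interpolation=cv2.INTER_CUBIC))
    cv2.imwrite(f"{n}_raw.png",c["color"][:,:,::-1])
E
```

```text
pics
{'t': 0.0, 'joints': array([ 1.07738862e+00,  4.91571906e-01,  1.55947739e+00, -1.16081802e-05,
        1.09168491e+00, -1.05587529e-01]), 'qvel': array([ 0.00261505, -0.00185784,  0.00121094,  0.0006392 ,  0.00049118,
       -0.00078775]), 'tau': array([-1.90849998e-03, -6.12639213e+01, -2.58175832e+01,  6.91884826e-02,
        4.82149317e-02, -1.60582217e-04]), 'eef_pos': array([236.21477513, 578.37840764, 222.04445058]), 'tcp_rot': array([-3.14045638e+00, -1.10071668e-04,  2.75377777e+00]), 'ft_force': array([-0.49178504,  0.13718338,  0.56690864]), 'moment': array([-0.00172817,  0.05502512, -0.05064044]), 'grip_force': 0.0, 'opening': 0.998590815949902} 8.0
top [[393.2194082192309, 0.0, 254.1198147902828], [0.0, 393.2194082192309, 195.2284545390193], [0.0, 0.0, 1.0]] [[0.007465804671134481, -0.9998317014792402, 0.016757997426300377], [-0.9823698951764873, -0.010463898150316954, -0.18665448263150997], [0.18679842293646196, -0.015069026266724014, -0.9822826851959793]] [16.770419334546105, 511.5665973916104, 1130.0806047192884]
scene [[373.13108660255887, 0.0, 255.86774150713438], [0.0, 373.13108660255887, 195.4440755303792], [0.0, 0.0, 1.0]] [[0.7288777435269541, -0.6845267369029768, -0.012664180037344909], [-0.34055820877357784, -0.34645246261496276, -0.8740656712083825], [0.5939337853902469, 0.6413999045938426, -0.4856426885674506]] [-359.0384221277375, 271.00535506543, 884.014718947791]
```

View pics/top0.png

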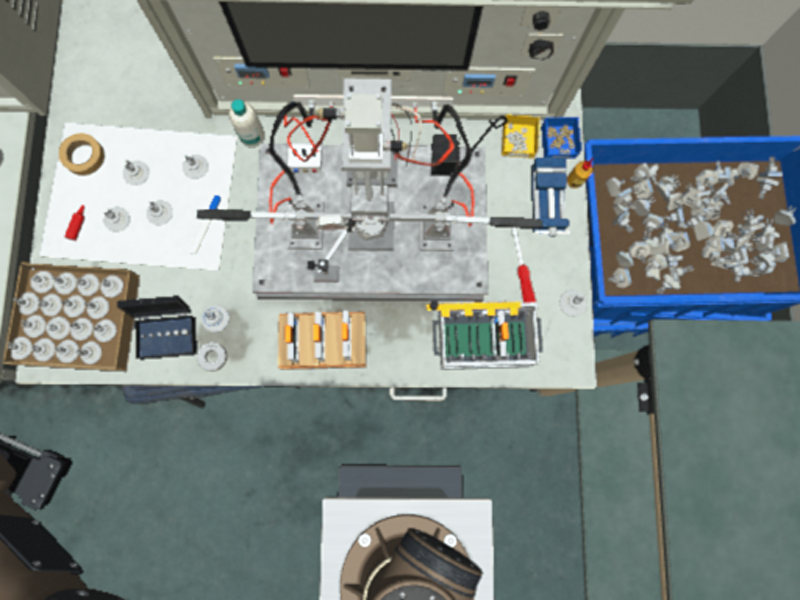

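View pics/scene0.png

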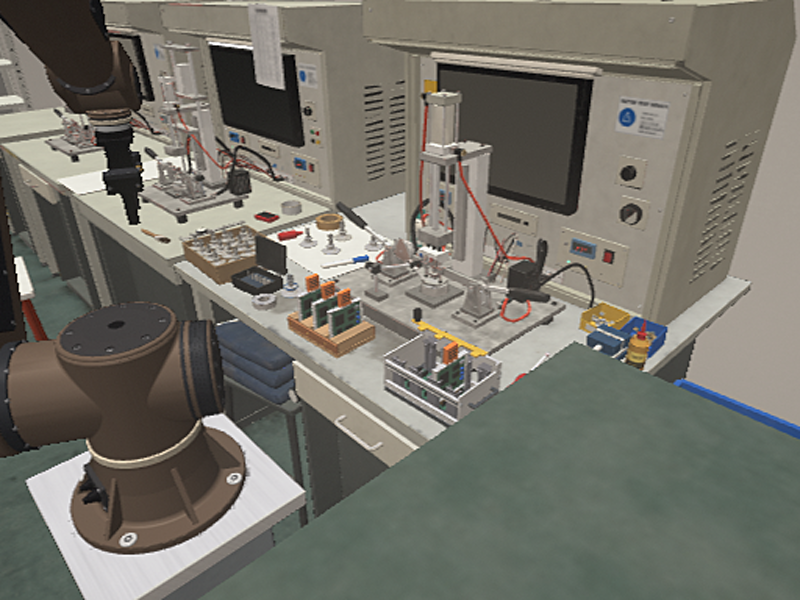

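The top view shows the stand at about (322,340), with orange tabs at x≈291, 318 and 346. The frame is at (488,335), with the knob at (433,307) and the fitted card's tab at (503,333). The arm is clear of both. I'll enlarge this region to measure it.

Run:
```python
import cv2,numpy as np
a=cv2.imread("top_raw.png")
s=cv2.resize(a[186:242,172:242],None,fx=8,fy=8,interpolation=cv2.INTER_CUBIC)[:448,:560]
f=cv2.resize(a[186:242,268:352],None,fx=8,fy=8,interpolation=cv2.INTER_CUBIC)
cv2.imwrite("pics/f.png",f)
cv2.imwrite("pics/s.png",s)
```

```text
(no output)
```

View pics/f.png

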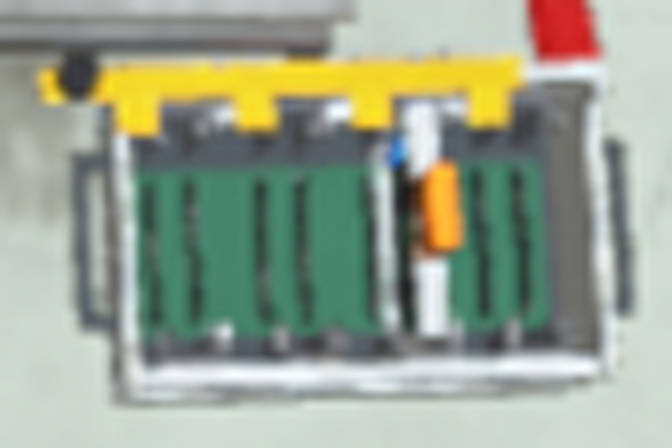

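View pics/s.png

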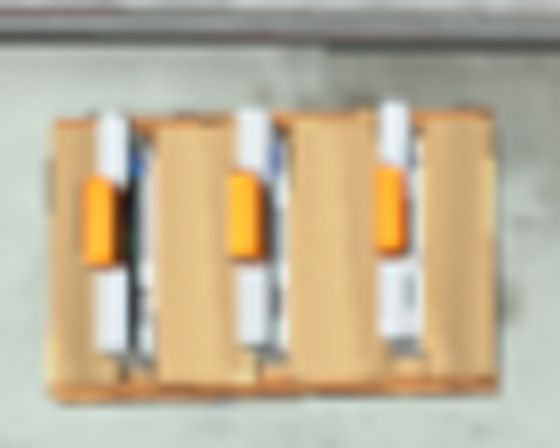

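The frame crop shows the knob at (78,73) and the fitted card's top edge running from (421,103) to (433,335). The stand crop shows the three cards' top edges from (112,112) to (113,350), from (252,110) to (254,345), and from (394,103) to (402,335). Next I'll turn these into positions.

```bash
cat > h.py <<'E'
import cv2,numpy as np
from cell import env
def ray_plane(c,uv,z):
    K,R,t=c["K"],np.array(c["R"]),np.array(c["t"])
    C=-R.T@t; d=R.T@np.linalg.inv(K)@np.array([uv[0],uv[1],1.]); return C+d*(z-C[2])/d[2]
def proj(c,X):
    p=np.array(c["K"])@(np.array(c["R"])@np.asarray(X,float)+c["t"]); return p[:2]/p[2]
def wrist():
    from scipy.spatial.transform import Rotation as Ro
    s=env.state(); c=env.read_camera("wrist"); T=np.eye(4); T[:3,:3]=Ro.from_euler("xyz",s["tcp_rot"]).as_matrix(); T[:3,3]=s["eef_pos"]
    M=np.linalg.inv(T@c["hand_eye"]); c["R"]=M[:3,:3]; c["t"]=M[:3,3]; return c,s
E
python3 - <<'E'
from h import *
c=env.read_camera("top"); print("C",-c["R"].T@c["t"])
def P(x,y,z,o): return ray_plane(c,((x+.5)/8-.5+o,(y+.5)/8-.5+186),z).round(1)
F=[("knob",78,73,121),("cardtopfar",421,103,92),("cardtopnear",433,335,92),("stripL",42,85,99),("stripR",522,68,99),("baseNL",118,395,0),("baseNR",608,372,0)]
for n,x,y,z in F: print(n,P(x,y,z,268))
S=[("TL",52,120,35),("TR",492,110,35),("BL",52,385,35),("BR",497,378,35),("a far",112,112,90),("a near",113,350,90),("b far",252,110,90),("b near",254,345,90),("c far",394,103,90),("c near",402,335,90)]
for n,x,y,z in S: print(n,P(x,y,z,172))
E
```

```text
C [ 291.32514523   39.14979199 1205.26377082]
knob [499.8 -42.7 121. ]
cardtopfar [ 495.6 -168.7   92. ]
cardtopnear [ 411.8 -171.    92. ]
stripL [499.5 -31.4  99. ]
stripR [ 507.5 -204.1   99. ]
baseNL [397.6 -66.7   0. ]
baseNR [ 408.1 -255.5    0. ]
TL [495.1 250.2  35. ]
TR [500.6  84.7  35. ]
BL [395.4 245.9  35. ]
BR [399.5  81.1  35. ]
a far [488.6 218.9  90. ]
a near [403.1 215.1  90. ]
b far [489.9 168.8  90. ]
b near [405.3 165.4  90. ]
c far [493.  117.9  90. ]
c near [409.4 113.1  90. ]
```

Emit:
carry_out(motion=[[0,0,-20,-8.3,0],[0,0,-20,-8.3,0],[0,0,-20,-8.2,0],[-24,-59,0,0,0.5],[-20,-45,0,0,0.7],[-20,-45,0,0,0.7],[-20,-45,0,0,0.7],[-20,-45,0,0,0.7],[-20,-45,0,0,0.7],[-20,-45,0,0,0.7],[-20,-45,0,0,0.7],[-20,-45,0,0,0.7]])

```text
t: 1.35
eef_pos: [433.7, 178.9, 282.7]
tcp_rot: [3.141, 0.0, -3.096]
ft_force: [1.3, 0.4, 0.7]
opening: 0.326
grip_force: 0.0
```

Run:
```python
from h import *
c,s=wrist(); print(s["eef_pos"],s["tcp_rot"],s["opening"],c["K"].tolist(),-c["R"].T@c["t"])
for X in ([451,115.5,122],[447,167,122],[447,217,122],[453.7,-169.8,124]): print(proj(c,X))
cv2.imwrite("pics/w1.png",cv2.resize(c["color"][:,:,::-1],None,fx=1.5,fy=1.5,interpolation=cv2.INTER_CUBIC))
```

```text
[433.71391404 178.87083278 282.74060817] [ 3.14140164e+00  3.06618436e-04 -3.09641523e+00] 0.32593068664387304 [[303.46099175288015, 0.0, 261.99872274069605], [0.0, 303.46099175288015, 194.163079539682], [0.0, 0.0, 1.0]] [365.97187734 177.60301401 444.24005452]
[201.88322282 194.98268064]
[248.9803302  193.50480628]
[294.56313016 195.50391279]
[-62.6329979  186.30526202]
```

View pics/w1.png

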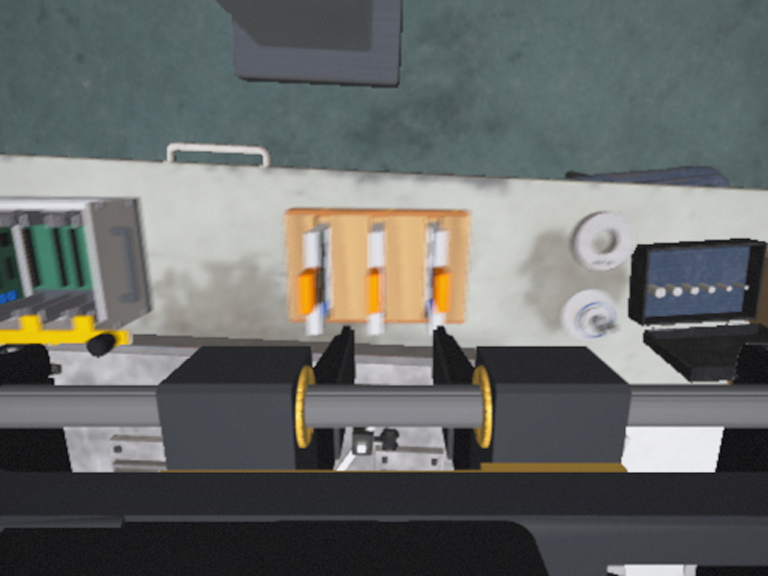

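The three tabs sit at (307,292), (375,291) and (440,289) in the view, within 1–3 px of my prediction. Next I'll move over card c and measure it square-on.

Emit:
carry_out(motion=[[-7,-32,0,0,0.7],[-7,-32,10,0,0.7],[0,0,40,0,0.7],[0,0,30,0,0.7],[0,0,0,0,0.7]])

```text
t: 1.9
eef_pos: [448.6, 117.0, 199.9]
tcp_rot: [-3.141, -0.006, -3.097]
ft_force: [0.5, -0.3, 1.0]
opening: 0.296
grip_force: 0.0
```

```bash
cat >> h.py <<'E'
def tabs(c,zt,lo=60):
    h=cv2.cvtColor(c["color"],cv2.COLOR_RGB2HSV); m=((h[...,0]>8)&(h[...,0]<20)&(h[...,1]>190)&(h[...,2]>150)).astype(np.uint8)
    n,L,st,ce=cv2.connectedComponentsWithStats(m)
    for i in range(1,n):
        if st[i,4]>lo:
            r=cv2.minAreaRect(np.argwhere(L==i)[:,::-1].astype(np.float32)); print(ce[i].round(1),st[i],np.round(r[1],1),round(r[2],1),ray_plane(c,ce[i],zt).round(1))
E
python3 - <<'E'
from h import *
c,s=wrist(); print(s["eef_pos"],s["tcp_rot"],s["opening"])
tabs(c,122)
for X in ([451,115.5,122],[491.2,117.5,90],[409.4,113.5,90]): print(proj(c,X))
cv2.imwrite("pics/w2.png",cv2.resize(c["color"][90:290,150:350,::-1],None,fx=3,fy=3,interpolation=cv2.INTER_CUBIC))
E
```

```text
[448.64027446 116.99358384 199.90545839] [-3.14124592 -0.00600957 -3.09727274] 0.29647538243592103
[262.5 200.1] [257 183  12  40 226] [39. 11.] 90.0 [445.7 119.  122. ]
[322.3 200.7] [316 183  14  40 212] [39.3 12.8] 88.5 [444. 168. 122.]
[382.9 202.3] [372 182  20  41 255] [41.2 17.8] 82.7 [443.2 217.6 122. ]
[257.92677312 206.17628587]
[258.74252986 237.41479479]
[258.09190589 151.3114468 ]
```

View pics/w2.png

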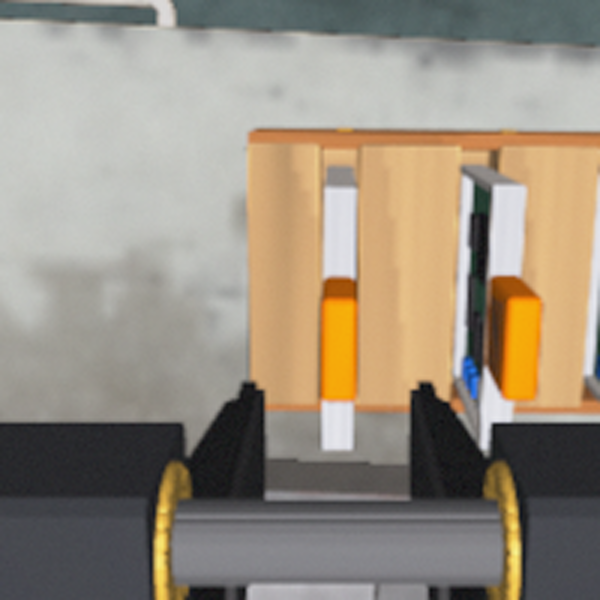

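The tab is at crop (339,345), centred between the fingers at columns 250 and 426, and square to them. I'll descend and grip.

Emit:
carry_out(motion=[[-2,0,30,0,0.7],[0,0,35,0,0.7],[0,0,20,0,0.7],[0,0,12,0,0.7],[0,0,0,0,0.8],[0,0,0,0,1],[0,0,0,0,1],[0,0,0,0,1],[0,0,0,0,1]])

```text
t: 2.85
eef_pos: [452.9, 117.7, 107.0]
tcp_rot: [3.141, 0.003, -3.096]
ft_force: [-0.2, -0.2, 8.9]
opening: 0.102
grip_force: 30.0
```

Emit:
carry_out(motion=[[0,0,-8,0,1],[0,0,-15,0,1],[0,0,-20,0,1],[0,0,-35,0,1],[0,0,-35,0,1],[0,0,-30,0,1],[0,0,0,0,1]])

```text
t: 3.55
eef_pos: [453.2, 117.7, 252.8]
tcp_rot: [3.141, 0.007, -3.096]
ft_force: [0.5, 0.5, -2.4]
opening: 0.104
grip_force: 30.0
```

Run:
```python
from h import *
s=env.state(); print(s["eef_pos"],s["tcp_rot"],s["ft_force"],s["moment"])
c,s=wrist(); print(c["t"] is not None); tabs(c,s["eef_pos"][2]+20)
# target slot 3 in top estimate
yaw=.042; R=np.array([[np.cos(yaw),-np.sin(yaw)],[np.sin(yaw),np.cos(yaw)]])
kn=np.array([499.8,-42.7]); cd=np.array([453.7,-169.8])
for n,p,o in (("knob",kn,[51,106]),("card",cd,[0,-21])): print(n,p-R@o)
t=env.read_camera("top"); im=t["color"]; cv2.imwrite("top_raw2.png",im[:,:,::-1])
x=cv2.resize(im[175:250,215:290,::-1],None,fx=8,fy=8,interpolation=cv2.INTER_CUBIC)
w=c["color"][90:290,100:400,::-1]; w=cv2.resize(w,None,fx=2,fy=2)
```

```text
[453.2138042  117.72362403 252.83787093] [ 3.14103066  0.00695002 -3.09644356] [ 0.48692236  0.53832447 -2.41424779] [-0.00719868 -0.04346618  0.0353274 ]
True
[311.9 182.9] [307 166  11  34 182] [33. 10.] 90.0 [414.3 141.5 272.8]
[362.6 183.7] [356 166  13  33 227] [32.3 11.8] 88.1 [413.6 165.6 272.8]
[262.  232.7] [253 206  19  50 795] [49. 18.] 90.0 [440.6 118.9 272.8]
knob [ 453.29566662 -150.74789205]
card [ 452.81825929 -148.81851928]
```

Emit:
carry_out(motion=[[1,-20,0,0,1],[2,-40,0,0,1],[2,-40,0,0,1],[2,-40,0,0,1],[2,-40,0,0,1],[2,-22,0,0,1],[0,0,0,0,1],[0,0,0,0,1]])

```text
t: 4.45
eef_pos: [449.7, -84.7, 247.7]
tcp_rot: [3.141, -0.002, -3.098]
ft_force: [-0.8, -1.1, -1.2]
opening: 0.107
grip_force: 30.0
```

Run:
```python
from h import *
c,s=wrist(); print(s["eef_pos"],s["tcp_rot"],s["ft_force"]); tabs(c,124)
for n in ("wrist","top"): pass
cv2.imwrite("w3_raw.png",c["color"][:,:,::-1])
t=env.read_camera("top"); cv2.imwrite("top_raw3.png",t["color"][:,:,::-1])
yaw=.042; R=np.array([[np.cos(yaw),-np.sin(yaw)],[np.sin(yaw),np.cos(yaw)]]); o=np.array([453,-148.5])
im=cv2.resize(c["color"][70:270,150:400,::-1],None,fx=3,fy=3,interpolation=cv2.INTER_CUBIC)
def mk(x,y,z):
    p=proj(c,[*(o+R@[x,y]),z]); q=tuple(int(v) for v in ((p-[150,70]+.5)*3)); cv2.drawMarker(im,q,(255,0,255),cv2.MARKER_CROSS,9,1)
for y in (-63,-21,21,63):
    for x in (-45,45): mk(x,y,76)
for x,y in ((-56,-88),(-56,88),(56,-88)): mk(x,y,80)
mk(0,-21,124); mk(-15,-21,124); mk(51,106,121)
cv2.imwrite("pics/w3.png",im)
```

```text
[449.71257514 -84.68286235 247.65376646] [ 3.14053283e+00 -1.95322347e-03 -3.09788703e+00] [-0.78328199 -1.11463326 -1.17888544]
[176.1 187.4] [170 172  15  34 190] [13.5 34. ] 5.5 [ 450.4 -165.6  124. ]
[262. 228.] [253 206  19  50 541] [49. 18.] 90.0 [488.2 -81.1 124. ]
```

View pics/w3.png

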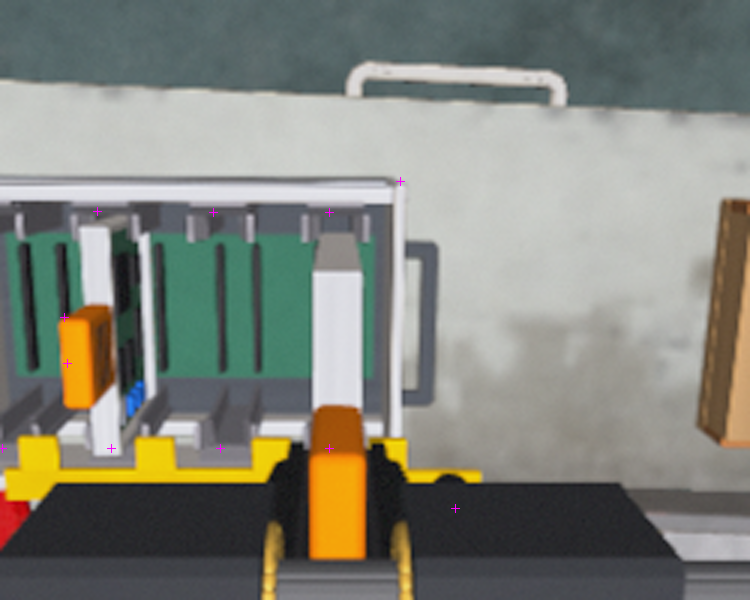

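The card's top edge is at column 337, and slot 3's near guides at 307 and 366 centre on 336, so y is aligned. The frame corner matches my estimate at (401,181). x needs about +2.7 mm and yaw about 0.3°. I'll descend to just above the mouths, then in slowly.

Emit:
carry_out(motion=[[-2.7,0,0,-0.3,1],[0,0,20,0,1],[0,0,25,0,1],[0,0,15,0,1],[0,0,5,0,1],[0,0,5,0,1],[0,0,5,0,1],[0,0,5,0,1]])

```text
t: 5.35
eef_pos: [453.3, -84.6, 168.8]
tcp_rot: [-3.141, 0.001, -3.091]
ft_force: [0.4, -0.2, -1.7]
opening: 0.104
grip_force: 30.0
```

Emit:
carry_out(motion=[[0.7,0,4,0,1],[0,0,5,0,1],[0,0,5,0,1],[0,0,5,0,1],[0,0,8,0,1],[0,0,8,0,1]])

```text
t: 5.95
eef_pos: [452.3, -84.7, 133.0]
tcp_rot: [3.142, 0.0, -3.091]
ft_force: [1.0, -0.6, -1.3]
opening: 0.107
grip_force: 30.0
```

Free descent, well between the guides. Now the last 24 mm.

Emit:
carry_out(motion=[[0,0,7,0,1],[0,0,6,0,1],[0,0,4,0,1],[0,0,3,0,1],[0,0,2,0,1],[0,0,1,0,1],[0,0,1,0,1],[0,0,0,0,1]])

```text
t: 6.75
eef_pos: [452.3, -84.6, 109.6]
tcp_rot: [3.142, 0.0, -3.091]
ft_force: [0.7, -0.2, -2.1]
opening: 0.103
grip_force: 30.0
```

Emit:
carry_out(motion=[[0,0,1,0,1],[0,0,1,0,1],[0,0,1,0,1],[0,0,0,0,1]])

```text
t: 7.15
eef_pos: [452.6, -84.8, 108.8]
tcp_rot: [-3.141, 0.002, -3.091]
ft_force: [-8.7, 0.5, 35.6]
opening: 0.107
grip_force: 30.0
```

Contact came at TCP z≈109, exactly the predicted seat height. I'll ease off, release and retreat.

Emit:
carry_out(motion=[[0,0,-2,0,1],[0,0,0,0,0.72],[0,0,0,0,0.72],[0,0,0,0,0.72],[0,0,-10,0,0.72],[0,0,-30,0,0.72],[0,0,-40,0,0.72],[-1,40,-30,0.3,0.72],[-2,45,0,0,0.72],[-2,45,0,0,0.72],[-2,45,0,0,0.72],[-2,45,0,0,0.72]])

```text
t: 8.35
eef_pos: [450.8, 137.3, 219.4]
tcp_rot: [3.141, 0.001, -3.097]
ft_force: [1.0, -0.8, -0.9]
opening: 0.282
grip_force: 0.0
```

Run:
```python
from h import *
c,s=wrist(); print(s["eef_pos"],s["tcp_rot"],s["ft_force"],s["opening"]); tabs(c,122)
t=env.read_camera("top"); tabs(t,124,20)
```

```text
[450.77303289 137.29229395 219.44047702] [ 3.14141719e+00  7.68262104e-04 -3.09679513e+00] [ 1.03051213 -0.77964844 -0.90301786] 0.2824082649481965
[ 11.2 184.9] [  1 169  21  34 511] [35.2 15.7] 78.1 [449.8 -80.2 122. ]
[298. 193.] [292 174  13  38 287] [11.7 36.9] 2.7 [445.8 170.5 122. ]
[353.2 193.5] [348 174  12  38 282] [37. 11.] 90.0 [444.1 219.1 122. ]
[292.4 213.8] [291 209   4   9  22] [8. 3.] 90.0 [445.5 -84.1 124. ]
[322.4 212.1] [321 208   4   9  26] [8. 3.] 90.0 [ 451.1 -168.   124. ]
```

Emit:
carry_out(motion=[[0.6,30.4,10,0,0.72],[0,0,35,0,0.72],[0,0,35,0,0.72],[0,0,20,0,0.72],[0,0,12,0,0.72],[0,0,0,0,0.72],[0,0,0,0,1],[0,0,0,0,1],[0,0,0,0,1],[0,0,0,0,1]])

```text
t: 9.45
eef_pos: [449.6, 165.9, 107.5]
tcp_rot: [3.141, 0.002, -3.097]
ft_force: [-0.2, -1.3, 7.4]
opening: 0.105
grip_force: 30.0
```

Emit:
carry_out(motion=[[0,0,-8,0,1],[0,0,-15,0,1],[0,0,-25,0,1],[0,0,-40,0,1],[0,0,-40,0,1],[0,0,-15,0,1],[0,0,0,0,1]])

```text
t: 10.15
eef_pos: [449.6, 166.0, 252.1]
tcp_rot: [3.141, 0.005, -3.096]
ft_force: [-0.0, 0.3, -0.5]
opening: 0.1
grip_force: 30.0
```

Emit:
carry_out(motion=[[1,-25,0,-0.1,1],[1.2,-43,0,-0.1,1],[1.2,-43,0,-0.1,1],[1.2,-43,0,0,1],[1.2,-43,0,0,1],[1.2,-43,0,0,1],[1.2,-43,0,0,1],[1.2,-43,0,0,1],[0.2,-35,0,0,1],[0,-15,0,0,1],[0,0,0,0,1],[0,0,0,0,1]])

```text
t: 11.35
eef_pos: [457.7, -209.3, 248.9]
tcp_rot: [3.14, -0.001, -3.092]
ft_force: [0.2, 0.3, -1.0]
opening: 0.101
grip_force: 30.0
```

Run:
```python
from h import *
c,s=wrist(); print(s["eef_pos"],s["tcp_rot"],s["ft_force"]); tabs(c,124)
im=cv2.resize(c["color"][70:270,150:400,::-1],None,fx=3,fy=3,interpolation=cv2.INTER_CUBIC)
cv2.imwrite("pics/w4.png",im)
```

```text
[ 457.71982668 -209.31042356  248.88173064] [ 3.14029738e+00 -1.22379459e-03 -3.09157300e+00] [ 0.19102885  0.25231859 -1.01814759]
[301.2 180.5] [298 169  11  33 103] [32. 10.] 90.0 [ 446.5 -170.1  124. ]
[386.2 183.6] [379 170  17  34 115] [33.9 15.1] 82.6 [445.4 -88.  124. ]
[262.  226.5] [253 207  19  49 485] [48. 18.] 90.0 [ 495.2 -205.5  124. ]
```

View pics/w4.png

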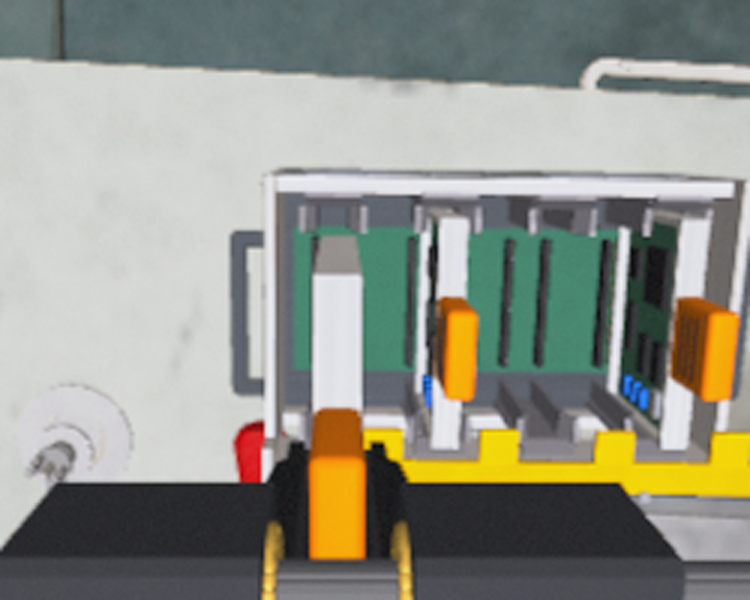

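Card 3 stands home at (708,350). The held card is at column 337, and slot 0's guides at 304 and 363 centre on 333.5, so I need 1.2 mm towards −y, which agrees with the calculation.

Emit:
carry_out(motion=[[0.8,-1.2,0,0,1],[0,0,20,0,1],[0,0,25,0,1],[0,0,16,0,1],[0,0,5,0,1],[0,0,5,0,1],[0,0,5,0,1],[0,0,5,0,1],[0,0,0,0,1]])

```text
t: 12.3
eef_pos: [457.3, -211.3, 168.4]
tcp_rot: [3.141, -0.0, -3.091]
ft_force: [-0.3, -0.8, -0.7]
opening: 0.101
grip_force: 30.0
```

Emit:
carry_out(motion=[[0,0.6,3,0,1],[0,0,5,0,1],[0,0,5,0,1],[0,0,5,0,1],[0,0,7,0,1],[0,0,7,0,1]])

```text
t: 12.9
eef_pos: [457.4, -210.8, 136.0]
tcp_rot: [3.142, 0.0, -3.091]
ft_force: [-0.8, -0.5, -0.5]
opening: 0.101
grip_force: 30.0
```

Emit:
carry_out(motion=[[0,0,7,0,1],[0,0,7,0,1],[0,0,5,0,1],[0,0,3,0,1],[0,0,2,0,1],[0,0,1,0,1],[0,0,1,0,1],[0,0,0,0,1]])

```text
t: 13.7
eef_pos: [457.4, -210.8, 110.6]
tcp_rot: [3.142, 0.0, -3.091]
ft_force: [-0.2, -1.9, -1.5]
opening: 0.103
grip_force: 30.0
```

Emit:
carry_out(motion=[[0,0,1,0,1],[0,0,1,0,1],[0,0,0.5,0,1],[0,0,0,0,1]])

```text
t: 14.1
eef_pos: [457.4, -210.9, 109.5]
tcp_rot: [-3.141, 0.001, -3.091]
ft_force: [-4.3, 1.1, 18.2]
opening: 0.103
grip_force: 30.0
```

Seated. I'll release, rise, and go round to the knob's +y side with the fingers shut.

Emit:
carry_out(motion=[[0,0,-1.5,0,1],[0,0,0,0,0.75],[0,0,0,0,0.75],[0,0,0,0,0.75],[0,0,-10,0,0.75],[0,0,-30,0,0.75],[0,0,-40,0,0.75],[0,0,-20,0,0.75]])

```text
t: 14.9
eef_pos: [457.9, -211.1, 212.9]
tcp_rot: [-3.14, 0.003, -3.091]
ft_force: [0.5, -0.5, -0.4]
opening: 0.252
grip_force: 0.0
```

Emit:
carry_out(motion=[[-9,30,0,0,1],[-10,42,0,0,1],[-10,42,0,0,1],[-10,42,0,0,1],[-10,42,0,0,1],[0,8,0,0,1],[0,0,0,0,1],[0,0,0,0,1]])

```text
t: 15.7
eef_pos: [495.9, -3.3, 209.9]
tcp_rot: [-3.141, 0.0, -3.091]
ft_force: [0.2, -0.2, 0.9]
opening: 0.005
grip_force: 0.0
```

Run:
```python
from h import *
c,s=wrist(); print(s["eef_pos"],s["tcp_rot"],s["ft_force"],s["opening"])
t=env.read_camera("top"); tabs(t,124,15)
a=cv2.resize(t["color"][170:250,170:360,::-1],None,fx=4,fy=4,interpolation=cv2.INTER_CUBIC)[:250]
b=cv2.resize(c["color"][70:330,:400,::-1],(760,345))[:,:]
cv2.imwrite("pics/w5.png",np.vstack([a,b]))
print(proj(c,[498.6,-38.9,121])*[760/400,345/260]-[0,70*345/260]+[0,250])
```

```text
[495.85790265  -3.2817267  209.89889702] [-3.14142662e+00  2.27614616e-04 -3.09130507e+00] [ 0.18113422 -0.1705501   0.91339255] 0.004620011202784543
[337.3 211.9] [336 207   4   9  23] [8. 3.] 90.0 [ 452.2 -209.5  124. ]
[322.4 212.3] [321 208   4   9  25] [8. 3.] 90.0 [ 450.6 -168.1  124. ]
[414.58377871 423.12968516]
```

View pics/w5.png

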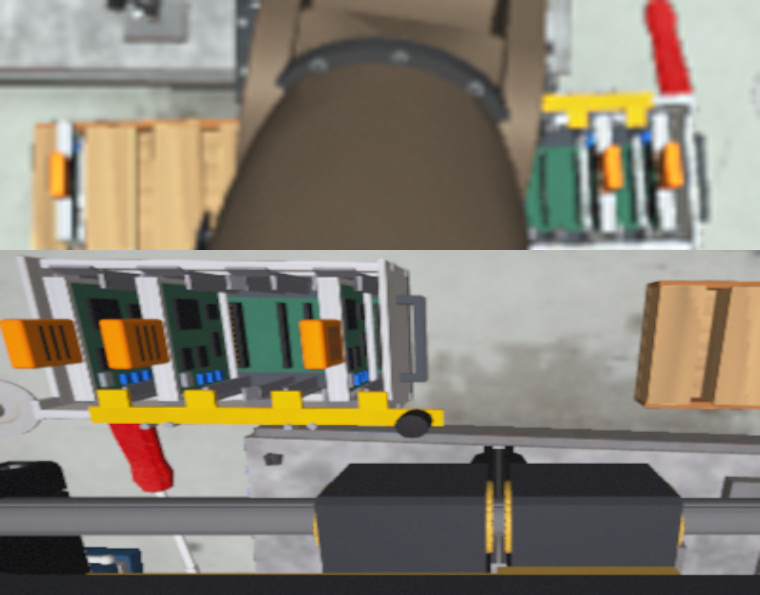

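All three cards are fitted and the third spare is untouched. The knob is at (414,422), against a prediction of (415,423). I'll lower beside it and push.

Emit:
carry_out(motion=[[0,0,25,0,1],[0,0,35,0,1],[0,0,25,0,1],[0,0,12,0,1],[0,0,0,0,1],[0,-3,0,0,1],[0,-5,0,0,1],[0,-5,0,0,1],[0,0,0,0,1]])

```text
t: 16.7
eef_pos: [496.9, -16.3, 113.3]
tcp_rot: [-3.141, 0.001, -3.092]
ft_force: [0.8, 0.2, 0.0]
opening: 0.008
grip_force: 0.0
```

Emit:
carry_out(motion=[[0,-4,0,0,1],[0,-4,0,0,1],[0,-4,0,0,1],[0,-4,0,0,1],[0,-3,0,0,1],[0,-3,0,0,1],[0,0,0,0,1]])

```text
t: 17.4
eef_pos: [497.7, -37.9, 112.6]
tcp_rot: [3.142, -0.0, -3.092]
ft_force: [-0.0, 0.3, 0.2]
opening: 0.005
grip_force: 0.1
```

Emit:
carry_out(motion=[[0,-2,0,0,1],[0,-1.5,0,0,1],[0,-1.5,0,0,1]])

```text
t: 17.7
eef_pos: [497.9, -42.6, 112.6]
tcp_rot: [3.141, -0.0, -3.091]
ft_force: [-0.3, 1.5, 0.6]
opening: 0.005
grip_force: 0.8
```

Emit:
carry_out(motion=[[0,-2,0,0,1],[0,-2,0,0,1],[0,-1,0,0,1]])

```text
t: 18.0
eef_pos: [498.0, -46.7, 112.6]
tcp_rot: [3.14, -0.0, -3.092]
ft_force: [1.5, 18.5, 2.1]
opening: 0.0
grip_force: 8.8
```

Hit the end stop (18 N). I'll back off, rise and check.

Emit:
carry_out(motion=[[0,8,0,0,1],[0,20,0,0,1],[0,5,-40,0,1],[0,0,-45,0,1],[0,0,-10,0,1],[0,0,0,0,1],[0,0,0,0,1]])

```text
t: 18.7
eef_pos: [496.2, -14.6, 206.7]
tcp_rot: [3.142, -0.001, -3.091]
ft_force: [0.4, 0.3, -0.5]
opening: 0.002
grip_force: 0.0
```

Run:
```python
from h import *
c,s=wrist(); print(s["eef_pos"],s["ft_force"])
cv2.imwrite("pics/w6.png",cv2.resize(c["color"][70:330,:400,::-1],(760,494)))
for d in (0,21):
    p=proj(c,[498.6+.05*d,-38.9-d,121]); print((p-[0,70])*1.9)
```

```text
[496.15405586 -14.62227552 206.73956893] [ 0.41590294  0.25901043 -0.50964707]
[439.05167168 250.56725108]
[391.80972078 250.55222396]
```

View pics/w6.png

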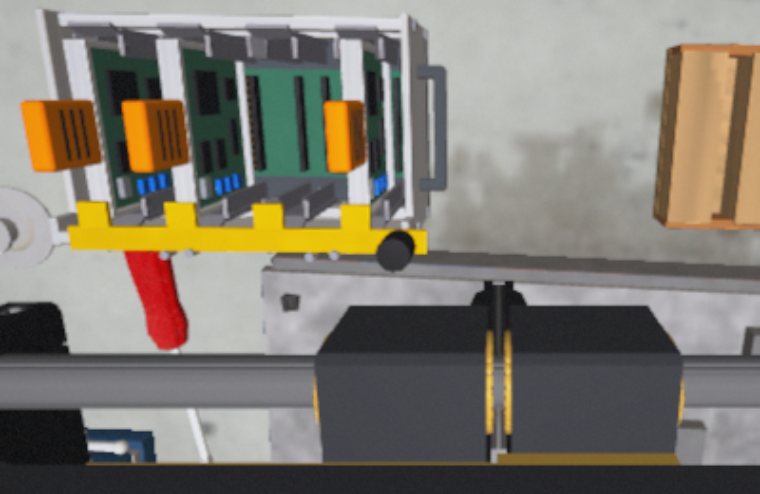

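The knob is at (395,250); fully across would be (392,250), so the travel is about 20 mm. The teeth now cover the cards, and the end stop was felt. I'm handing the job in.

```bash
python3 -c "
from cell import env
print(env.job_done())"
```

```text
the job is handed in; nothing more can be done
None
```

Two spare cards are fully home in the y = +63 and −63 mm slots, the locking slide is across to its end stop, the third spare is still in its stand, and the job is handed in (it returned no verdict).

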